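Hang the blue headphones on the walnut rail

TASK

Hang the blue headphones over the bar of the little walnut rail, so that the inner head pad rests on the bar between the metal end plates, with one ear cup hanging on each side and the headphones level and square across the bar. Lower them onto the bar rather than dropping them, let go, and leave the black pair standing where it is.

Things in the scene. Friction and masses are not known exactly. Their poses are not given: they have to be found in the camera images.
- blue_headphones: Rigid blue headphones, silver bow, 0.2-0.3 kg, upright on their flat cups. Origin: centre of underside, midway between the cups; y cup to cup, x fore-aft, z up. 170 (y) x 62 (x) x 168 mm. Cups 74 high, inner faces at y = +-50. Grip the bow's flat top piece, closing along x: 24 wide (x), 56 long (y), z = 156 to 168 mm. Below it is a 28 mm open gap down to the inner head pad.
- blue_pad (a point): Centre of the underside of the blue pair's inner head pad, 118 mm above the headphones' origin, same axes. This face goes on the bar. The pad is 34 mm wide (x), 10 mm thick, its flat middle 60 mm long (y); beyond that its ends slope down to the cups.
- rail: Fixed rail: level walnut bar 24 mm wide on two metal posts on a base plate 220 x 60 x 10 mm. Origin: centre of the base's underside, on the surface; x along the bar, y across, z up. Flat top of the bar at z = 140 mm. Metal end plates 8 mm thick, 30 mm wide, centred at x = +-92 mm, rise 8 mm above it. When hung, the cups clear the surface by 22 mm.
- black_headphones: Black headphones of the same shape and size as the blue pair (same origin and axes), standing upright on the other side of the rail. To be left alone.
There are look-alikes about, which are no part of the job. Leave any red look-alike of the blue_headphones alone. Leave any red look-alike of the rail alone.

How it is judged (in metres and radians):
At the end, for the whole second after the job is handed in: Blue headphones released, at rest, hanging on the bar: origin 12 to 34 mm above the surface, within 70 mm of the rail's middle along the bar and 35 mm across, upright within 0.2 rad, x axis along the bar within 0.3 rad; black pair within 30 mm of its start (z of blue_headphones in the frame of rail between 0.012 and 0.034 m and x of blue_headphones in the frame of rail between -0.07 and 0.07 m and y of blue_headphones in the frame of rail between -0.035 and 0.035 m and angle between blue_headphones's own z axis and vertical below 0.2 rad and angle between the x axis of blue_headphones and the x axis of rail, either way round below 0.3 rad and contact force between blue_headphones and rail above 0.5 N and linear speed of blue_headphones below 0.03 m/s and angular speed of blue_headphones below 0.3 rad/s and distance of black_headphones from where it was at the start of the episode below 0.03 m); the robot touches nothing.
It fails at once if the blue headphones are dropped (they fall, out of the fingers, faster than 0.7 m/s) (linear speed of blue_headphones above 0.7 m/s and contact force between blue_headphones and the fingers below 0.1 N).
It fails at once if the black headphones are moved by more than 30 mm or tipped over (distance of black_headphones from where it was at the start of the episode above 0.03 m or angle between black_headphones's own z axis and vertical above 0.4 rad).
It also fails if it takes over 48 s, if anything falls off the work surface, if the arm or the gripper's body presses on something with over 40 N, if the wrist force passes 120 N, or if a joint passes its speed limit or range.

ROBOT

A 6-joint arm with a two-finger parallel gripper is mounted at the origin on the work surface. World frame = base frame: x ahead of the robot, y to its left, z up, the work surface at z = 0. Lengths are in mm, angles in rad, forces in N, time in s.
With the tool pointing down it reaches from about 350 to 975 mm from the base axis. Payload 7.1 kg.
Tool frame: the origin (TCP) lies at the very end of the fingers, on their centre line; the grasp point (between the pads) lies manip.tcp_to_grasp behind it (manip.tcp_to_grasp is the distance from the TCP to the grasp point, in mm); z points along the fingers, y is the line along which they close (so a half turn about z gives the same grasp; the last joint's range is limited). The gripper opens to 88 mm and grips with 3 to 60 N. Pads are 20 mm wide; open, the fingers measure 115 mm over their backs; the gripper's body (75 mm by 178 mm) begins 61 mm behind the grasp point.
Start: joints at [-0.019, 0.423, 1.63, -0, 1.089, -0.019], TCP at [624.984, 0.026, 222.675] pointing down, gripper open.
Joint ranges: [-3, 3], [-0.9, 2.11], [0.09, 2.58], [-1.31, 4.45], [0.11, 2.69], [-2.54, 2.54]. Speed limits (rad/s): [2.39, 2.39, 3.01, 3.14, 3.14, 3.14].

INTERFACE

Orientations are given as a unit quaternion [x, y, z, w].
In Python, from plant import manip gives the robot as it stands.
- The arm moves only by the tool carry_out, never from a script. Its argument "motion" is a list of rows, each a list of 3 entries, a list of its own where there are three numbers: the turn, a rotation vector about the world's x, y, z in degrees, then the shift along the world's x, y, z in m, then the closure, from 0 (fully open) to 1 (shut). In form: [[[rx, ry, rz], [tx, ty, tz], hand], ...]. A call has 1 to 12 rows; each row is the pose to reach, as a shift and turn from the pose commanded when the call began; what a row does not reach only later rows make up. A row lasts 1/8 s, in which the tool goes at most 62.5 mm and 10.7 degrees, less where a joint would pass 70% of its speed; a pose out of reach is approached as far as the arm can. A call with a gripper value outside its range is refused whole. The fingers move at their own pace and stop on an object; "force" is the grip in N (left out, the last holds). Time passes only in rows, so rows that repeat a pose let the fingers close. It gives the time, the measured TCP pose, the force, the opening and the grip force at its end, in the units of the state.
- manip.get_state(): the state, without advancing time (a new reading comes with each control period).
- manip.read_camera(name): name is "scene" or "side" or "wrist"; returns (picture, depth): 400x640x3 uint8, red, green, blue; 400x640 float32, mm along the optical axis (not along the pixel's ray), 0 where there is no reading.
- manip.camera_params(name): a dict with "fx", "fy", "cx", "cy" (pixels), "R" (3x3) and "t" (3): a world point X has camera coordinates R X + t; the wrist camera has in their place "mount" (4x4, takes a point from camera to tool coordinates, whose origin is the TCP and whose axes are the flange's). Camera axes: x right, y down, z forward; pixel columns grow to the right and rows downward; lengths in mm; the calibration is good to about 2 mm. A picture is of the moment at which its call begins: read the wrist's pose just before it. camera_params takes no time and is no camera call.
- manip.close_job(): hands the job in; it is judged then, once.
The state is a dict: "time_s": time; "joints": joint angles; "dq": joint speeds; "joint_efforts": joint torques, N m; "position": TCP position; "tcp_rot": TCP orientation; "contact_force": force on the tool from outside, world axes, zero at the start; "moment": the same for the moment, N m; "gripper_width": opening from 0.0 (shut) to 1.0 (fully open); "grasp_force": force on a finger pad.
Only numpy, scipy, OpenCV 4.12 (cv2) and the standard library are available. Lean on these libraries where they do the work, as an engineer would, in place of code of your own. Each camera call takes 0.05 s, during which the arm holds its last target. There are 200 camera calls.

## Working session

There is one attempt and no reset: what is moved stays moved. The work goes in short steps, Python scripts to look and compute and a tool call to move; the robot and the scene stay as the last step left them, time stands still between calls to the robot, and variables do not carry over. Pictures are saved under pics/ and viewed, at most 10 in all, crops included, and the job is handed in when it is done.

Besides the shell and the picture viewer there is one more tool, called after "Request:" by a JSON object that holds its "fn" and its "kwargs". carry_out: Moves the arm, as the interface text tells. Its arguments: {"type":"object","properties":{"motion":{"type":"array","items":{"type":"array"}},"force":{"type":"number"}},"required":["motion"]}

```bash
mkdir -p pics; python3 - <<'E'
from plant import manip
import cv2,numpy as np
s=manip.get_state();print(s, manip.tcp_to_grasp)
ims=[]
for n in("scene","side"):
    p,d=manip.read_camera(n);np.savez(f"{n}.npz",p=p,d=d);ims.append(cv2.cvtColor(p,cv2.COLOR_RGB2BGR))
    c=manip.camera_params(n);print(n,c)
    cv2.imwrite(f"pics/{n}0.png",ims[-1])
E
```

```text
{'time_s': 0.0, 'joints': array([-1.90250703e-02,  4.23854677e-01,  1.63068633e+00, -3.04863164e-05,
        1.08858066e+00, -1.90370144e-02]), 'dq': array([-1.60768278e-03, -2.75569923e-04, -1.43998930e-04, -4.51113228e-04,
        6.27427349e-05,  3.74715117e-04]), 'joint_efforts': array([ 1.28069914e-03, -5.44622147e+01, -2.73670936e+01,  6.42951974e-02,
        2.27214623e-02, -1.51321510e-04]), 'position': array([6.24447187e+02, 1.22037824e-02, 2.21894494e+02]), 'tcp_rot': array([ 7.07097346e-01,  7.07115803e-01, -5.39928558e-04, -5.41415418e-04]), 'contact_force': array([ 0.83628975,  0.44593823, -0.25244979]), 'moment': array([-0.01129944,  0.01101943, -0.02834817]), 'grasp_force': 0.0, 'gripper_width': 1.0026542157778429} 18.700000000000003
scene {'fx': 428.7817819434856, 'fy': 428.7817819434856, 'cx': 314.0813683787005, 'cy': 198.7507774146404, 'R': array([[-1.60912583e-02,  9.99681587e-01,  1.94369758e-02],
       [ 6.57883408e-01,  2.52243619e-02, -7.52697252e-01],
       [-7.52947869e-01,  6.75417995e-04, -6.58079821e-01]]), 't': array([  81.41870732, -206.71496432, 1612.933523  ])}
side {'fx': 476.69268405987003, 'fy': 476.69268405987003, 'cx': 320.6162017540111, 'cy': 199.87703932737904, 'R': array([[ 0.85671903, -0.51568433, -0.01010795],
       [-0.35922982, -0.58250546, -0.72913739],
       [ 0.37011679,  0.62829696, -0.6842927 ]]), 't': array([-376.79495289,  169.32689104, 1337.37299512])}
```

View pics/scene0.png

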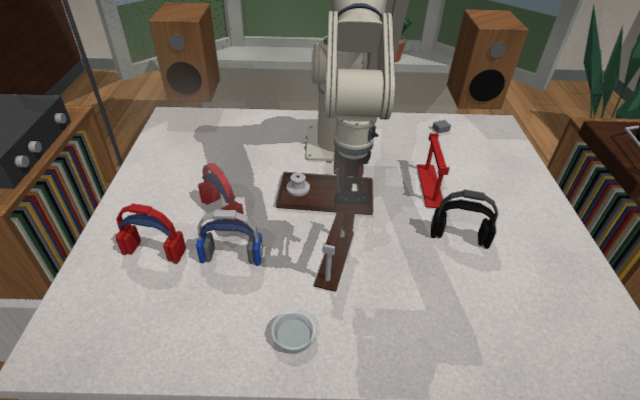

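View pics/side0.png

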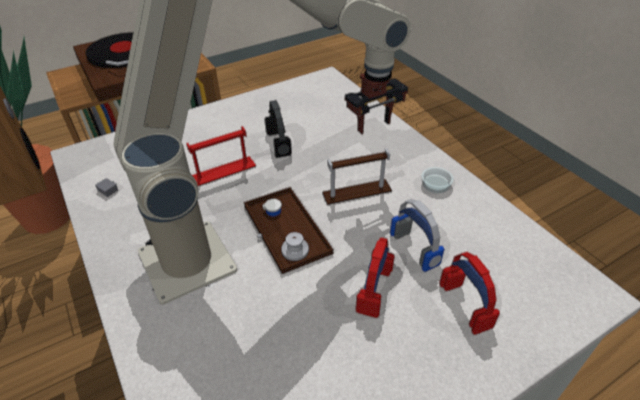

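The scene view shows the blue pair at about (230,240), the walnut rail running from (325,285) to (350,215), and the black pair at (465,215). Red look-alikes are at (150,235), (218,190) and (433,172). In the side view the blue pair is at (418,235) and the rail at (358,175).

```bash
cat > h.py <<'E'
import numpy as np,cv2
from plant import manip
def cloud(n,d,c=None):
    c=c or manip.camera_params(n)
    v,u=np.mgrid[:400,:640]
    X=np.stack([(u-c['cx'])/c['fx']*d,(v-c['cy'])/c['fy']*d,d],-1)
    W=(X-c['t'])@c['R']; W[d<=0]=np.nan
    return W
def rect(P):
    (c,s,a)=cv2.minAreaRect(P[:,:2].astype(np.float32)); return np.round(c,1),np.round(s,1),round(a,1)
E
python3 - <<'E'
from h import *
for n in("scene","side"):
    z=np.load(n+".npz");p,d=z['p'],z['d'];W=cloud(n,d)
    hsv=cv2.cvtColor(p,cv2.COLOR_RGB2HSV)
    with np.errstate(all='ignore'):
        tab=(abs(W[...,2])<6);print(n,"table z",np.nanmedian(W[...,2][tab]))
        m=((W[...,2]>125)&(W[...,2]<185)&(W[...,0]>250)).astype(np.uint8)
    k,l,st,ce=cv2.connectedComponentsWithStats(m)
    for i in range(1,k):
        if st[i,4]<25: continue
        Q=W[l==i]; print("hi",st[i],Q.mean(0).round(),np.percentile(Q[:,2],[5,50,95]).round(),rect(Q),np.median(p[l==i],0))
    b=((hsv[...,0]>100)&(hsv[...,0]<125)&(hsv[...,1]>150)&(hsv[...,2]>90)).astype(np.uint8)
    k,l,st,ce=cv2.connectedComponentsWithStats(b)
    for i in range(1,k):
        if st[i,4]<15: continue
        Q=W[l==i];print("blue",st[i],np.nanmean(Q,0).round(),np.nanmin(Q,0).round(),np.nanmax(Q,0).round())
E
```

```text
scene table z 0.9265232753997524
hi [  0 140  20  27 350] [  294. -1007.   143.] [127. 147. 152.] (array([  292.6, -1005.6]), array([114.3,  46.2]), 25.2) [41.  41.5 41.5]
hi [435 153  15  22 197] [303. 305. 140.] [128. 141. 150.] (array([294.4, 305.4]), array([87.9, 30.7]), 1.0) [150.  38.  36.]
hi [203 163  30  31 414] [ 404. -349.  148.] [126. 151. 170.] (array([ 392.5, -357.7]), array([139.3,  29.8]), 38.9) [149.  71.  74.]
hi [443 189  55  24 377] [473. 346. 158.] [132. 161. 171.] (array([470.2, 350.5]), array([143.2,  29.9]), 77.4) [67. 68. 68.]
hi [456 199  30  13 228] [472. 351. 128.] [125. 129. 131.] (array([471.7, 352.6]), array([77.8, 39.8]), 77.7) [22.  21.  20.5]
hi [117 203  55  24 660] [ 563. -506.  147.] [126. 149. 169.] (array([ 560. , -513.1]), array([143.5,  36.2]), 77.9) [135.   40.5  42. ]
hi [199 209  57  22 689] [ 572. -295.  147.] [126. 148. 169.] (array([ 569.8, -298. ]), array([142.2,  36.2]), 88.5) [131. 128. 129.]
hi [323 211  21  44 427] [607. -25. 140.] [132. 140. 148.] (array([593.4, -22. ]), array([ 29. , 139.4]), 74.8) [82. 63. 55.]
blue [253 234   8 
[... 656 characters left out ...]
7]), array([ 36.2, 193.3]), 73.6) [73. 47. 35.]
hi [402 198  38  40 581] [ 565. -313.  147.] [126. 150. 170.] (array([ 566.3, -304.5]), array([ 32.5, 143.2]), 0.8) [123. 124. 127.]
hi [367 237  21  47 532] [ 375. -373.  152.] [127. 156. 170.] (array([ 385.1, -361.1]), array([136.6,  34.1]), 40.0) [144.  34.  34.]
hi [455 251  41  49 779] [ 552. -527.  148.] [126. 151. 170.] (array([ 553.4, -518.9]), array([141.7,  31. ]), 78.0) [125.  38.  43.]
blue [269 211  10   4  22] [289.  25.  15.] [276.  19.   8.] [303.  36.  21.]
blue [391 214  17  21  99] [ 553. -230.   56.] [ 540. -236.    9.] [ 587. -223.   77.]
blue [423 247  21  24 184] [ 553. -381.   55.] [ 534. -387.    7.] [ 589. -372.   78.]
```

```bash
cat >> h.py <<'E'
from scipy.spatial.transform import Rotation as R
def wcloud():
    s=manip.get_state();p,d=manip.read_camera("wrist");c=manip.camera_params("wrist");M=np.array(c['mount'])
    v,u=np.mgrid[:400,:640]
    X=np.stack([(u-c['cx'])/c['fx']*d,(v-c['cy'])/c['fy']*d,d],-1)
    T=X@M[:3,:3].T+M[:3,3]
    W=T@R.from_quat(s['tcp_rot']).as_matrix().T+s['position'];W[d<=0]=np.nan
    return s,p,d,W
def sel(W,c,r,z0,z1):
    with np.errstate(all='ignore'):
        return W[(np.hypot(W[...,0]-c[0],W[...,1]-c[1])<r)&(W[...,2]>z0)&(W[...,2]<z1)]
def rep(t,Q):
    if len(Q)<10: print(t,len(Q));return
    l=cv2.fitLine(Q[:,:2].astype(np.float32),cv2.DIST_HUBER,0,.01,.01).ravel()
    print(t,len(Q),"med",np.median(Q,0).round(1),"min",Q.min(0).round(),"max",Q.max(0).round(),rect(Q),"line deg",np.degrees(np.arctan2(l[1],l[0])).round(1))
E
python3 - <<'E'
from h import *
s,p,d,W=wcloud();cv2.imwrite("pics/w0.png",p[...,::-1]);np.savez("w0.npz",W=W,p=p)
print(manip.camera_params("wrist"))
for n in("scene","side","wrist"):
    if n!="wrist":W=cloud(n,np.load(n+".npz")['d'])
    rep(n+" bluetop",sel(W,(568,-301),60,162,175))
    rep(n+" bow",sel(W,(568,-301),90,130,175))
    rep(n+" cups",sel(W,(568,-301),120,40,85))
    rep(n+" bar",sel(W,(573,-20),80,136,144))
    rep(n+" plates",sel(W,(573,-20),120,144.5,152))
    rep(n+" base",sel(W,(573,-20),130,6,13))
E
```

```text
{'fx': 318.900932099203, 'fy': 318.900932099203, 'cx': 319.94724400316437, 'cy': 202.82062311795303, 'mount': array([[-5.02984700e-04, -9.64733959e-01, -2.63226396e-01,
         7.30987509e+01],
       [ 9.99999755e-01, -3.56840399e-04, -6.03011430e-04,
        -6.82398301e-02],
       [ 4.87815792e-04, -2.63226635e-01,  9.64733901e-01,
        -1.62643993e+02],
       [ 0.00000000e+00,  0.00000000e+00,  0.00000000e+00,
         1.00000000e+00]])}
scene bluetop 204 med [ 571.8 -298.1  167.9] min [ 555. -335.  162.] max [ 585. -263.  174.] (array([ 570. , -298.5]), array([72.6, 27.9]), 87.2) line deg 85.0
scene bow 452 med [ 573.8 -294.7  160.5] min [ 555. -368.  130.] max [ 586. -231.  174.] (array([ 570.8, -299.5]), array([136.9,  29.8]), 87.6) line deg 89.8
scene cups 618 med [ 583.9 -320.    67.4] min [ 448. -383.   40.] max [ 605. -213.   85.] (array([ 525.6, -296.7]), array([168.9, 154.8]), 88.6) line deg 87.2
scene bar 304 med [591.2 -20.8 140.5] min [524. -45. 136.] max [648.  -0. 144.] (array([585.9, -20.2]), array([ 23.6, 124.2]), 75.2) line deg -14.3
scene plates 38 med [65
[... 1421 characters left out ...]
ax [ 583. -233.  173.] (array([ 566.1, -301.2]), array([ 31.9, 136.6]), 2.1) line deg -89.1
wrist cups 658 med [ 555.5 -335.3   66.1] min [ 451. -389.   40.] max [ 595. -219.   85.] (array([ 522.9, -304. ]), array([169.8, 144.4]), 90.0) line deg 88.0
wrist bar 272 med [572.4 -20.5 139.9] min [494. -50. 136.] max [652.  10. 144.] (array([573.1, -19.9]), array([ 29.4, 159.1]), 75.7) line deg -15.2
wrist plates 41 med [514.5 -13.8 147.3] min [469. -53. 145.] max [660.  22. 151.] (array([565.2, -15.9]), array([ 27.8, 192.3]), 74.9) line deg -15.3
wrist base 727 med [560.9 -18.2   9.9] min [ 452. -135.    6.] max [693.  85.  13.] (array([563. , -18.1]), array([232.5, 224.1]), 20.8) line deg -16.5
```

View pics/w0.png

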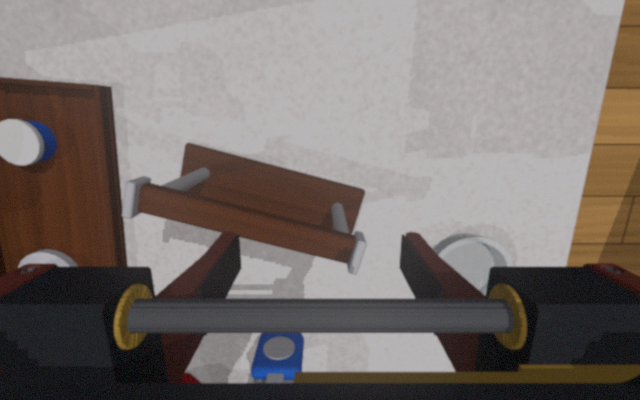

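The wrist view shows the walnut bar running from (130,195) to (360,250) and the blue cup at (278,352). The views agree on the rail at about (566,-16.5) with yaw -15.3°, and on the blue pair at about (569,-301) with yaw close to 0. The heights come out at 168, 140 and 148, which match the given sizes.

Request:
{"fn": "carry_out", "kwargs": {"motion": [[[0,0,0],[-0.005,-0.025,0.01],0],[[0,0,0],[-0.011,-0.06,0.02],0],[[0,0,0],[-0.018,-0.1,0.03],0],[[0,0,0],[-0.026,-0.14,0.03],0],[[0,0,0],[-0.033,-0.18,0.03],0],[[0,0,0],[-0.041,-0.22,0.03],0],[[0,0,0],[-0.048,-0.26,0.03],0],[[0,0,0],[-0.053,-0.285,0.03],0],[[0,0,0],[-0.056,-0.301,0.03],0],[[0,0,0],[-0.056,-0.301,0.03],0],[[0,0,0],[-0.056,-0.301,0.03],0]], "force": 25}}

```text
time_s: 1.52
position: [569.1, -300.1, 252.5]
tcp_rot: [0.707, 0.707, 0.0, -0.0]
contact_force: [1.0, -0.7, -0.3]
gripper_width: 1.001
grasp_force: 0.0
```

```bash
python3 - <<'E'
from h import *
s,p,d,W=wcloud();cv2.imwrite("pics/w1.png",p[...,::-1])
print(s['position'],s['tcp_rot'],s['contact_force'])
rep("top",sel(W,(568,-301),60,160,175))
rep("top25",sel(W,(568,-301),26,160,175))
rep("bow",sel(W,(568,-301),90,130,175))
print(np.round(R.from_quat(s['tcp_rot']).as_matrix(),4))
E
```

```text
[ 569.11936051 -300.11949171  252.53971377] [ 7.06918232e-01  7.07295234e-01  7.94722146e-05 -2.42668649e-04] [ 0.95983432 -0.74189911 -0.26966258]
top 2430 med [ 568.1 -294.5  168.2] min [ 556. -337.  160.] max [ 580. -258.  171.] (array([ 567.9, -297.5]), array([78.8, 23.9]), 88.1) line deg 88.3
top25 1713 med [ 568.1 -299.6  168.5] min [ 556. -327.  164.] max [ 580. -275.  171.] (array([ 567.7, -301. ]), array([51.8, 23.9]), 88.1) line deg 88.0
bow 3786 med [ 568.1 -286.3  166.1] min [ 554. -367.  130.] max [ 580. -230.  171.] (array([ 567.4, -298.1]), array([ 25.7, 137.1]), 0.5) line deg 88.1
[[-5.e-04  1.e+00 -2.e-04]
 [ 1.e+00  5.e-04  5.e-04]
 [ 5.e-04 -2.e-04 -1.e+00]]
```

View pics/w1.png

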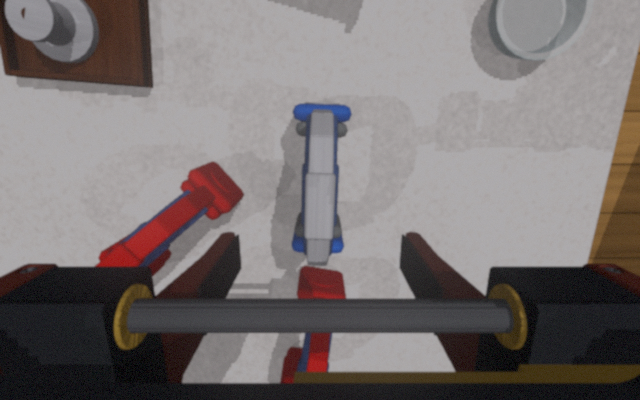

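The wrist view shows the blue bow at (320,190), nearly square to the fingers with yaw about -2°. The red pairs are clear of the fingers. Now I'll descend and grip.

Request:
{"fn": "carry_out", "kwargs": {"motion": [[[0,0,-1],[-0.001,0.001,-0.02],0],[[0,0,-2],[-0.001,0.001,-0.045],0],[[0,0,-2],[-0.001,0.001,-0.07],0],[[0,0,-2],[-0.001,0.001,-0.09],0],[[0,0,-2],[-0.001,0.001,-0.103],0],[[0,0,-2],[-0.001,0.001,-0.109],0],[[0,0,-2],[-0.001,0.001,-0.109],0],[[0,0,-2],[-0.001,0.001,-0.109],1],[[0,0,-2],[-0.001,0.001,-0.109],1],[[0,0,-2],[-0.001,0.001,-0.109],1],[[0,0,-2],[-0.001,0.001,-0.109],1],[[0,0,-2],[-0.001,0.001,-0.109],1]], "force": 30}}

```text
time_s: 3.08
position: [568.0, -300.0, 143.7]
tcp_rot: [0.719, 0.695, -0.0, 0.0]
contact_force: [-0.3, 0.5, -1.1]
gripper_width: 0.471
grasp_force: 0.0
```

Request:
{"fn": "carry_out", "kwargs": {"motion": [[[0,0,0],[0,0,0],1],[[0,0,0],[0,0,0],1],[[0,0,0],[0,0,0],1],[[0,0,0],[0,0,0],1],[[0,0,0],[0,0,0],1],[[0,0,0],[0,0,0.005],1],[[0,0,0],[0,0,0.015],1],[[0,0,0],[0,0,0.03],1],[[0,0,0],[0,0,0.03],1]]}}

```text
time_s: 4.2
position: [569.0, -300.6, 175.8]
tcp_rot: [0.719, 0.695, 0.001, 0.002]
contact_force: [-0.2, 0.1, -2.5]
gripper_width: 0.271
grasp_force: 30.0
```

Request:
{"fn": "carry_out", "kwargs": {"motion": [[[0,0,0],[0,0,0.015],1],[[0,0,0],[0,0,0.035],1],[[0,0,0],[0,0,0.06],1],[[0,0,0],[0,0,0.085],1],[[0,0,0],[0,0,0.11],1],[[0,0,0],[0,0,0.13],1],[[0,0,0],[0,0,0.14],1],[[0,0,0],[0,0.01,0.14],1],[[0,0,-1],[0,0.025,0.14],1],[[0,0,-3],[0,0.045,0.14],1]]}}

```text
time_s: 5.45
position: [567.3, -253.9, 312.5]
tcp_rot: [0.738, 0.675, -0.0, -0.001]
contact_force: [0.4, -0.5, -3.0]
gripper_width: 0.269
grasp_force: 30.0
```

Request:
{"fn": "carry_out", "kwargs": {"motion": [[[0,0,-1],[0,0.025,0],1],[[0,0,-2.5],[0,0.05,0],1],[[0,0,-4],[0,0.078,0],1],[[0,0,-5.5],[-0.001,0.106,0],1],[[0,0,-7],[-0.001,0.134,0],1],[[0,0,-8.5],[-0.002,0.162,0],1],[[0,0,-9.5],[-0.002,0.19,0],1],[[0,0,-10.3],[-0.003,0.214,0],1],[[0,0,-10.3],[-0.003,0.23,0],1],[[0,0,-10.3],[-0.003,0.239,0],1],[[0,0,-10.3],[-0.003,0.239,0],1],[[0,0,-10.3],[-0.003,0.239,0],1]]}}

```text
time_s: 6.95
position: [565.0, -16.5, 313.6]
tcp_rot: [0.795, 0.607, -0.0, 0.0]
contact_force: [0.7, 0.6, -2.9]
gripper_width: 0.27
grasp_force: 30.0
```

```bash
python3 - <<'E'
from h import *
s=manip.get_state();print(s['position'],R.from_quat(s['tcp_rot']).as_matrix().round(3).tolist(),s['contact_force'],s['moment'],s['gripper_width'],s['time_s'])
ims=[]
for n in("scene","side"):
    p,d=manip.read_camera(n);W=cloud(n,d);np.savez(n+"1.npz",p=p,d=d)
    ims.append(p[100:360,160:480] if n=="scene" else p[40:300,200:520])
    hsv=cv2.cvtColor(p,cv2.COLOR_RGB2HSV)
    b=((hsv[...,0]>100)&(hsv[...,0]<125)&(hsv[...,1]>150)&(hsv[...,2]>90)).astype(np.uint8)
    k,l,st,ce=cv2.connectedComponentsWithStats(b)
    for i in range(1,k):
        if st[i,4]<15: continue
        Q=W[l==i];Q=Q[np.isfinite(Q[:,0])];print("blue",st[i],np.median(Q,0).round(),np.percentile(Q,3,axis=0).round(),np.percentile(Q,97,axis=0).round())
    rep(n+" plates",sel(W,(566,-16),120,144,152))
cv2.imwrite("pics/c2.png",np.hstack(ims)[...,::-1])
E
```

```text
[565.01367814 -16.50092415 313.60503652] [[0.264, 0.964, -0.0], [0.964, -0.264, -0.0], [-0.0, -0.0, -1.0]] [ 0.70284708  0.61035506 -2.89128442] [-0.04975583  0.06423633  0.03034788] 0.27022850977436375 6.95
blue [304 188   8  26 147] [574. -94. 219.] [ 560. -101.  180.] [578. -87. 244.]
blue [369 192   5  14  19] [599.  56. 244.] [567.  51. 240.] [610.  64. 246.]
scene plates 83 med [649.3 -26.5 147.8] min [471. -52. 144.] max [662.  23. 152.] (array([567. , -14.3]), array([ 29.5, 194.1]), 74.5) line deg -14.3
blue [344 117  12   6  30] [570.  52. 239.] [557.  47. 236.] [590.  58. 244.]
blue [359 144  20  23 208] [528. -93. 230.] [ 515. -104.  182.] [567. -83. 244.]
blue [370 159   8   6  16] [ 561. -101.  182.] [ 548. -106.  177.] [566. -96. 193.]
blue [269 211  10   4  18] [290.  25.  16.] [277.  20.  10.] [301.  32.  21.]
side plates 47 med [539.5 -15.1 147.1] min [470. -57. 144.] max [661.  21. 151.] (array([564.6, -18.8]), array([ 32.9, 192.1]), 75.8) line deg -13.4
```

View pics/c2.png

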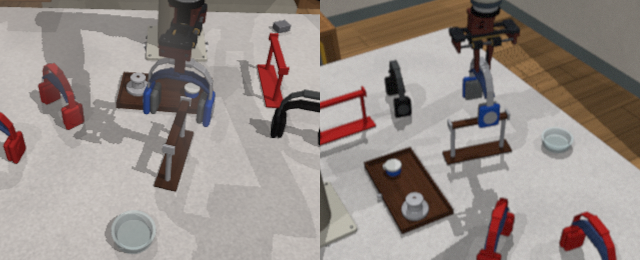

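The cropped views show the blue pair held level above the walnut bar (left crop about (180,95), right crop about (480,90)), one cup on each side. The rail is undisturbed. Now lowering.

Request:
{"fn": "carry_out", "kwargs": {"motion": [[[0,0,0],[0.001,0,-0.01],1],[[0,0,0],[0.001,0,-0.03],1],[[0,0,0],[0.001,0,-0.05],1],[[0,0,0],[0.001,0,-0.07],1],[[0,0,0],[0.001,0,-0.09],1],[[0,0,0],[0.001,0,-0.108],1],[[0,0,0],[0.001,0,-0.122],1],[[0,0,0],[0.001,0,-0.131],1],[[0,0,0],[0.001,0,-0.137],1],[[0,0,0],[0.001,0,-0.141],1],[[0,0,0],[0.001,0,-0.142],1],[[0,0,0],[0.001,0,-0.142],1]]}}

```text
time_s: 8.55
position: [566.2, -16.0, 172.0]
tcp_rot: [0.795, 0.607, 0.0, 0.0]
contact_force: [1.2, 0.4, -1.3]
gripper_width: 0.271
grasp_force: 30.0
```

Request:
{"fn": "carry_out", "kwargs": {"motion": [[[0,0,0],[0,0,-0.001],1],[[0,0,0],[0,0,-0.002],1],[[0,0,0],[0,0,-0.003],1],[[0,0,0],[0,0,-0.004],1],[[0,0,0],[0,0,-0.004],1]]}}

```text
time_s: 9.18
position: [565.9, -16.0, 167.6]
tcp_rot: [0.795, 0.607, -0.0, -0.0]
contact_force: [0.5, 0.8, -1.6]
gripper_width: 0.268
grasp_force: 30.0
```

Request:
{"fn": "carry_out", "kwargs": {"motion": [[[0,0,0],[0,0,-0.0005],1],[[0,0,0],[0,0,-0.001],1],[[0,0,0],[0,0,-0.0015],1],[[0,0,0],[0,0,-0.002],1],[[0,0,0],[0,0,-0.002],1]]}}

```text
time_s: 9.8
position: [566.0, -16.0, 165.6]
tcp_rot: [0.795, 0.607, -0.0, -0.0]
contact_force: [-0.6, 0.1, -1.5]
gripper_width: 0.268
grasp_force: 30.0
```

Request:
{"fn": "carry_out", "kwargs": {"motion": [[[0,0,0],[0,0,-0.0005],1],[[0,0,0],[0,0,-0.001],1],[[0,0,0],[0,0,-0.0015],1],[[0,0,0],[0,0,-0.0015],1]]}}

```text
time_s: 10.3
position: [566.1, -16.0, 165.5]
tcp_rot: [0.795, 0.607, 0.0, 0.0]
contact_force: [-4.7, 0.8, 10.1]
gripper_width: 0.264
grasp_force: 30.0
```

Contact shows as +10 N upward at the expected height. I'll relieve it slightly, then open.

Request:
{"fn": "carry_out", "kwargs": {"motion": [[[0,0,0],[0,0,0.0005],1],[[0,0,0],[0,0,0.0005],1],[[0,0,0],[0,0,0.0005],0.6],[[0,0,0],[0,0,0.0005],0.5],[[0,0,0],[0,0,0.0005],0.4],[[0,0,0],[0,0,0.0005],0.3],[[0,0,0],[0,0,0.0005],0.2],[[0,0,0],[0,0,0.0005],0.2],[[0,0,0],[0,0,0.0005],0.2]]}}

```text
time_s: 11.42
position: [566.0, -16.0, 164.6]
tcp_rot: [0.795, 0.607, -0.0, -0.0]
contact_force: [-1.1, -0.4, 0.0]
gripper_width: 0.798
grasp_force: 0.0
```

```bash
cat > chk.py <<'E'
from h import *
import sys
s=manip.get_state();print(s['position'],s['contact_force'],s['gripper_width'],s['time_s'])
ims=[]
for n in("scene","side"):
    p,d=manip.read_camera(n);W=cloud(n,d)
    ims.append(p[100:360,160:480] if n=="scene" else p[40:300,200:520])
    hsv=cv2.cvtColor(p,cv2.COLOR_RGB2HSV)
    b=((hsv[...,0]>100)&(hsv[...,0]<125)&(hsv[...,1]>150)&(hsv[...,2]>90)).astype(np.uint8)
    k,l,st,ce=cv2.connectedComponentsWithStats(b)
    for i in range(1,k):
        if st[i,4]<15: continue
        Q=W[l==i];Q=Q[np.isfinite(Q[:,0])];print("blue",st[i],np.median(Q,0).round(),np.percentile(Q,3,axis=0).round(),np.percentile(Q,97,axis=0).round())
    rep(n+" top",sel(W,(566,-16),40,182,198))
    rep(n+" black",sel(W,(470,350),90,130,175))
cv2.imwrite(sys.argv[1],np.hstack(ims)[...,::-1])
E
python3 chk.py pics/c3.png
```

```text
[565.9681526  -15.98101812 164.64763663] [-1.14821032 -0.42083439  0.02401326] 0.7983786728222858 11.425
blue [304 230   7  24 108] [575. -95.  75.] [ 557. -100.   35.] [579. -86.  97.]
scene top 53 med [576.   10.5 186. ] min [560. -16. 182.] max [606.  23. 196.] (array([585. ,   2.1]), array([19.9, 53.8]), 48.1) line deg -42.1
scene black 413 med [474.1 346.6 159.9] min [446. 283. 130.] max [498. 417. 173.] (array([474.2, 351.2]), array([137.6,  32.7]), 76.4) line deg 74.5
blue [343 156  10   3  15] [572.  54.  94.] [544.  24.  91.] [588.  60. 122.]
blue [357 184  19  20 175] [531. -93.  83.] [ 517. -104.   35.] [569. -83.  97.]
blue [268 211  11   4  22] [286.  24.  18.] [276.  18.  11.] [302.  35.  23.]
side top 143 med [563.6 -23.7 189.6] min [527. -54. 182.] max [604.  18. 197.] (array([569.4, -20.5]), array([59.2, 64. ]), 39.7) line deg 82.4
side black 171 med [462.7 320.4 159.5] min [445. 280. 130.] max [487. 414. 173.] (array([467.6, 347.2]), array([135.1,  28. ]), 74.6) line deg 79.6
```

View pics/c3.png

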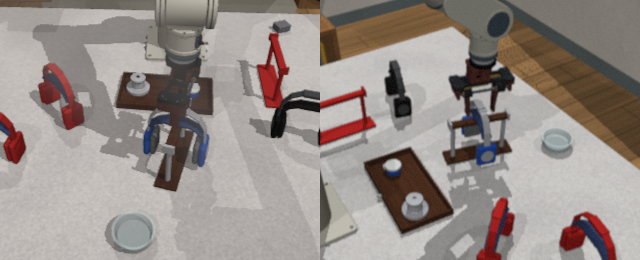

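The crops show the blue pair hanging on the bar (left (178,140), right (482,135)) with a cup on each side. The cup tops are at about z 96, which fits an origin height of 22 mm, and the fingers are open. Next I'll retreat straight up.

Request:
{"fn": "carry_out", "kwargs": {"motion": [[[0,0,0],[0,0,0.005],0.2],[[0,0,0],[0,0,0.015],0.2],[[0,0,0],[0,0,0.03],0.2],[[0,0,0],[0,0,0.05],0.2],[[0,0,0],[0,0,0.075],0.2],[[0,0,0],[0,0,0.1],0.2],[[0,0,0],[0,0,0.125],0.2],[[0,0,0],[0,0,0.14],0.2],[[0,0,0],[0,0,0.15],0.2],[[0,0,0],[0,0,0.15],0.2],[[0,0,0],[0,0,0.15],0.2]]}}

```text
time_s: 12.9
position: [565.5, -15.9, 313.8]
tcp_rot: [0.795, 0.607, -0.001, -0.0]
contact_force: [-0.2, -0.7, -0.7]
gripper_width: 0.799
grasp_force: 0.0
```

```bash
python3 chk.py pics/c4.png
```

```text
[565.51584467 -15.94257116 313.7950564 ] [-0.15267173 -0.72225891 -0.71834535] 0.7985591546949682 12.9
blue [304 228   8  26 126] [574. -93.  79.] [ 554. -100.   33.] [578. -85.  98.]
scene top 237 med [570.2 -14.7 189.8] min [546. -54. 182.] max [586.  23. 194.] (array([567.7, -17. ]), array([79.1, 28.3]), 71.9) line deg 75.9
scene black 410 med [473.9 347.4 160.2] min [447. 284. 130.] max [498. 418. 172.] (array([473. , 349.9]), array([139.5,  31.6]), 77.7) line deg 74.4
blue [357 183  20  21 177] [531. -93.  83.] [ 517. -103.   35.] [570. -82.  97.]
blue [269 211  10   4  18] [287.  24.  17.] [277.  17.  13.] [301.  32.  22.]
side top 127 med [563.  -25.6 189.4] min [548. -55. 182.] max [582.  13. 194.] (array([564.2, -21. ]), array([66.9, 25.6]), 74.9) line deg 77.8
side black 172 med [462.2 321.8 159.6] min [446. 278. 130.] max [487. 412. 173.] (array([468.4, 344.5]), array([133.9,  24.7]), 74.0) line deg 79.2
```

View pics/c4.png

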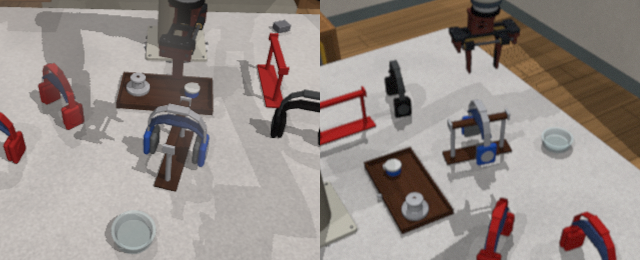

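The crops show the blue pair hanging level and square, centred on the bar (left (178,135), right (480,130)), with its top at about z 190. The gripper is well clear and the black pair hasn't moved. Handing in.

```bash
python3 -c "
from plant import manip
print(manip.close_job())"
```

```text
the job is handed in; nothing more can be done
None
```

The blue headphones hang level and square near the middle of the walnut bar, one cup on each side; they were lowered on and released, the black pair is where it was, and the job is handed in (no verdict was shown).

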